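# Snap a rotor onto a mini-centrifuge and tug-test it

## Robot

A 7-joint arm with a two-finger parallel gripper is mounted at the origin on the work surface. World frame = base frame: x ahead of the robot, y to its left, z up, the work surface at z = 0. Lengths are in mm, angles in degrees, forces in N, time in s.
With the tool pointing down it reaches from about 425 to 825 mm from the base axis. Payload 3.6 kg.
Tool frame: the origin (TCP) lies midway between the tips of the shut fingers; the grasp point (between the pads) lies 19 mm behind it; x points along the fingers, z is the direction in which the jaws open and shut, and the axes are right-handed (so a half turn about x gives the same grasp; the last joint's range is limited). The gripper opens to 85 mm and grips with 20 to 120 N. Pads are 22 mm wide; open, the fingers measure 114 mm over their backs; the gripper's body (76 mm by 85 mm) begins 54 mm behind the grasp point. The pads swing forward as they close: fully open they stand 13 mm farther back than shut.
Start: joints at [-65.69, 35.231, -0.722, 81.555, 0.464, 63.22, -2.315], TCP at [283.16, 585.05, 231.297] pointing down, gripper open.
Joint ranges: [-178.69, 178.69], [-17.37, 117.87], [-77.05, 75.6], [15.02, 138.74], [-78.02, 258.01], [0.78, 113.62], [-162.83, 162.83]. Speed limits (degrees/s): [159.86, 159.86, 180, 180, 180, 180, 180].

## Interface

Orientations are given as a 3x3 rotation matrix whose columns are the frame's x, y, z axes.
In Python, from cell import observe, snapshot, get_calibration, hand_in gives the robot as it stands. The module is installed in compiled form; this text tells all that it offers.
- The arm moves only by the shell command python3 -m jog 'ROWS'. ROWS is JSON, one flat list of numbers, 7 for each row, row after row: the shift along the tool's x, y, z normalised to -1 to 1, where 1 is 200 mm, then the turn, a rotation vector about the tool's x, y, z normalised to -1 to 1, where 1 is 180 degrees, then the gripper's target within -1 to 1 (fully open at 1, half-way at 0, shut at -1). In form: [tx, ty, tz, ax, ay, az, hand, tx, ty, tz, ax, ay, az, hand, ...]. A call has exactly 8 rows; each row is the pose to reach, as a shift and turn from the pose commanded when the call began, along the tool's axes at that moment, turning the shorter way round; what a row does not reach only later rows make up. A row lasts 1/12 s, in which the tool goes at most 41.7 mm and 7.16 degrees, less where a joint would pass 70% of its speed; a pose out of reach is approached as far as the arm can. A call with a number of a shift or a turn outside -1 to 1 is refused whole. A call with a gripper value outside its range is refused whole. The fingers move at their own pace and stop on an object; the grip force is fixed at half the most. Time passes only in rows, so rows that repeat a pose let the fingers close, or fill a call up. It gives the time, the measured TCP pose, the force and the opening at its end, in the units of the state.
- observe(): the state, without advancing time (a new reading comes with each control period).
- snapshot(name): name is "side" or "top" or "wrist"; returns (picture, depth): 420x560x3 uint8, red, green, blue; 420x560 float32, mm along the optical axis (not along the pixel's ray), 0 where there is no reading.
- get_calibration(name): a dict with "camera_matrix" (3x3 intrinsics, pixels), "R" (3x3) and "t" (3): a world point X has camera coordinates R X + t. Camera axes: x right, y down, z forward; pixel columns grow to the right and rows downward; lengths in mm; the calibration is good to about 2 mm. A picture is of the moment at which its call begins: read the wrist's pose just before it. get_calibration takes no time and is no camera call; for the wrist camera it gives the pose at the moment of the call.
- hand_in(): hands the job in, once; it reports no verdict.
The state is a dict: "t": time; "qpos": joint angles; "joint_velocities": joint speeds; "tau": joint torques, N m; "tcp_pos": TCP position; "eef_rot": TCP orientation; "ft_force": force on the tool from outside, world axes, zero at the start; "wrist_torque": the same for the moment, N m; "finger_gap": finger opening in mm.
Only numpy, scipy, OpenCV 4.12 (cv2) and the standard library are available. Lean on these libraries where they do the work, as an engineer would, in place of code of your own. Each camera call takes 0.05 s, during which the arm holds its last target. There are 200 camera calls.

## Task

Fit the blue tube rotor on the mini-centrifuge: press it straight down on the spindle until it snaps fully home, without forcing it. Then, still holding its knob, tug it straight up with a steady 12 N (give or take 3 N) for about a second to prove that it is retained, never pulling as hard as 20 N. Ease off, leave it fully seated, let go, and leave the white rotor, the specimen pot and the marker where they are.

Things in the scene. Friction and masses are not known exactly. Their poses are not given: they have to be found in the camera images.
- rotor: Loose blue 8-place tube rotor, upright on the bench: dished disc 88 mm wide, rim 26 mm high, 90 to 180 g. Origin: centre of its flat underside; z up its axis. From below a bore runs up 27 mm: a lead-in cone, 20 mm wide at the underside, narrows within 5 mm to a 14 mm land that ends 8 mm up; above it the bore is 21 mm wide. It fits in any yaw.
- rotor_knob (a point): Black cylindrical knob on the rotor's axis, 26 mm in diameter, by which it is gripped from above. This point is on the axis 50 mm above the rotor's underside; the knob stands free of the rim from 28 to 62 mm above the underside. z up its axis.
- centrifuge: White mini-centrifuge with cyan front panel, fixed, 180 x 150 mm, 100 mm high. Origin: centre of its underside, on the spindle axis; x to its rear, z up. Its clear lid is swung open behind it: it starts 80 mm behind the axis and leans back, up to 215 mm high. The round bowl in its top is 115 mm wide, rim at 103 mm, floor at 70 mm.
- spindle_seat (a point): Nominal centre of the 26 mm wide shoulder of the steel spindle, on its axis, 80 mm above the centrifuge's underside; z up (a point of the housing). Motor and spindle hang on settled rubber mounts: the true shoulder is up to 1.5 mm higher or lower than this, and yields stiffly along the axis. The rotor is home when its underside rests on the shoulder. A push of over 25 N overloads the mounts.
- spindle_nose (a point): Nominal top of the spindle's 13 mm wide round-nosed shaft, 25 mm above the shoulder (a point of the housing, as above). Three spring balls stick out of the shaft to 19 mm across, 12 mm above the shoulder. The rotor's lead-in cone meets them 12 mm above home; pressing it past takes about 10 to 14 N, then it snaps down home; the balls hold it against a pull of 20 to 24 N.
- strip_rotor: The other rotor, white and flat with two strip holders and a black knob 26 mm in diameter (72 x 84 mm, 62 mm high), loose on the bench. Not to be moved. Origin: centre of its underside.
- block_heater: White dry block heater, fixed, 180 x 150 mm, 109 mm high with its tubes. It and the centrifuge may stand either way round, left or right. Origin: centre of its underside.
- specimen_pot: Small specimen pot with red cap, 48 mm in diameter, 55 mm high, loose, not to be moved. Origin: centre of its underside.
- marker: Marker pen lying on the bench, 125 mm long, 14 mm thick, loose, not to be moved. Origin: under its middle; x along the pen.
Not all that is in view belongs to the job. What is shaped like the rotor but green or orange is not meant.

How it is judged (in metres and radians):
On the way, in this order (a step that is already met when the one before it is completed fails the run):
1. the rotor is snapped fully home, its underside on the spindle's shoulder (z of rotor in the frame of spindle_seat between -0.006 and 0.004 m and horizontal distance between rotor and spindle_seat below 0.003 m and angle between the z axis of rotor and the z axis of spindle_seat, either way round below 0.06 rad and contact force between rotor and spindle_shoulder above 0.3 N), for 0.2 s.
2. the seated rotor is pulled steadily upwards, off the shoulder, with 9 to 15 N for half a second and stays on (the slanting ball contacts make the contact force about a sixth more than the pull) (contact force between rotor and centrifuge between 9.5 and 19 N and contact force between rotor and spindle_shoulder below 0.1 N and z of rotor in the frame of spindle_seat below 0.006 m), for 0.5 s.
At the end, for the whole second after the job is handed in: The blue rotor rests fully home on the spindle's shoulder (within 4 mm of its nominal height, 3 mm of the axis, 0.06 rad of square), at rest and let go; before that it was snapped home and then held under a 9 to 15 N upward pull for half a second without coming off (z of rotor in the frame of spindle_seat between -0.004 and 0.004 m and horizontal distance between rotor and spindle_seat below 0.003 m and angle between the z axis of rotor and the z axis of spindle_seat, either way round below 0.06 rad and contact force between rotor and spindle_shoulder above 0.2 N and linear speed of rotor below 0.02 m/s and contact force between the fingers and rotor below 0.1 N); the robot touches nothing.
It fails at once if the seated rotor is pulled upwards with 20 N or more (contact force 25 N) (contact force between rotor and centrifuge above 25 N and contact force between rotor and spindle_shoulder below 0.1 N and z of rotor in the frame of spindle_seat between -0.002 and 0.006 m).
It fails at once if the rotor is pushed down on the spindle's shoulder with over 28 N (contact force between rotor and spindle_shoulder above 28 N).
It fails at once if the white strip rotor, the specimen pot or the marker is shifted by more than 25 mm (distance of any of strip_rotor, specimen_pot, marker from where it was at the start of the episode above 0.025 m).
It also fails if it takes over 64 s, if anything falls off the work surface, if the arm or the gripper's body presses on something with over 40 N, if the wrist force passes 120 N, or if a joint passes its speed limit or range.

## Working session

There is one attempt and no reset: what is moved stays moved. The work goes in short steps, Python scripts to look and compute and a shell command to move; the robot and the scene stay as the last step left them, time stands still between calls to the robot, and variables do not carry over. Pictures are saved under pics/ and viewed, about 8 in all and at most 12, crops included, and the job is handed in when it is done.

```bash
mkdir -p pics; cat > h.py <<'E'
import numpy as np, cv2
from cell import observe, snapshot, get_calibration
def save(n,name):
    c=get_calibration(n); p,d=snapshot(n)
    cv2.imwrite(f'pics/{name}.png',p[:,:,::-1]); np.savez(f'pics/{name}.npz',p=p,d=d,K=c['camera_matrix'],R=c['R'],t=c['t']); return p,d
def world(name,u,v,d=None):
    z=np.load(f'pics/{name}.npz'); 
    dd=z['d'][int(round(v)),int(round(u))] if d is None else d
    return np.array(z['R']).T@(np.linalg.inv(z['K'])@np.array([u,v,1])*dd-np.array(z['t']).ravel())
def cloud(name):
    z=np.load(f'pics/{name}.npz'); d=z['d']; v,u=np.mgrid[:d.shape[0],:d.shape[1]]
    P=np.stack([u*d,v*d,d],-1)@np.linalg.inv(z['K']).T
    return (P-np.array(z['t']).ravel())@np.array(z['R']), z['p'], d>0
E
python3 - <<'E'
from h import *
np.set_printoptions(precision=3,suppress=True)
s=observe(); print(s)
a,_=save('top','top0'); b,_=save('side','side0')
for n in('top','side'):
    c=get_calibration(n); print(n,c['camera_matrix'],-np.array(c['R']).T@np.array(c['t']).ravel())
E
```

```text
{'t': 0.0, 'qpos': array([-65.69 ,  35.291,  -0.724,  81.643,   0.461,  63.22 ,  -2.313]), 'joint_velocities': array([ 0.062, -0.085, -0.032, -0.149, -0.069, -0.095,  0.076]), 'tau': array([ -0.   , -46.921,   0.259, -17.104,   0.01 ,   0.009,  -0.   ]), 'tcp_pos': array([282.815, 584.38 , 230.108]), 'eef_rot': array([[-0.001, -0.9  ,  0.436],
       [-0.002,  0.436,  0.9  ],
       [-1.   ,  0.   , -0.003]]), 'ft_force': array([-0.459, -0.587, -1.473]), 'wrist_torque': array([-0.034,  0.005, -0.031]), 'finger_gap': 85.2359478063909}
top [[422.088   0.    280.252]
 [  0.    422.088 205.809]
 [  0.      0.      1.   ]] [ 391.725    4.13  1082.97 ]
side [[539.72    0.    277.591]
 [  0.    539.72  204.449]
 [  0.      0.      1.   ]] [ 174.707 -677.882  838.01 ]
```

View pics/top0.png

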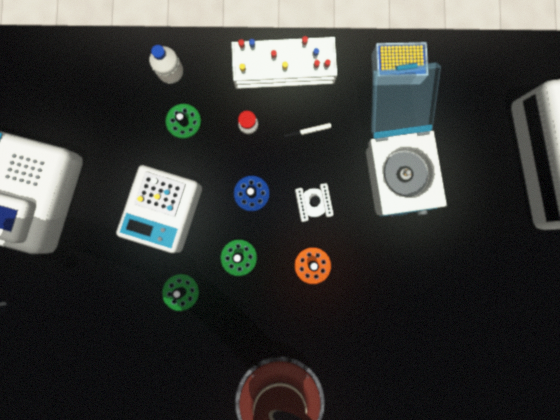

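View pics/side0.png

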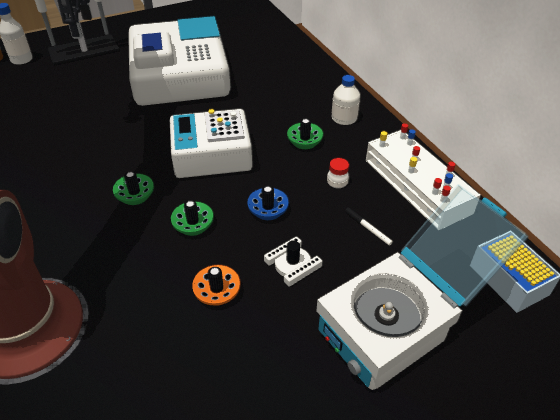

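The top view shows the blue rotor at (251,193). Its look-alikes are green at (183,121), (239,258) and (180,292), and orange at (313,265). The white strip rotor is at (314,201), the pot at (248,122), the marker at (315,129), and the centrifuge at (405,173) with its lid open to the rear. In the side view the blue rotor is at (267,202) and the spindle at (388,312). The only blue one fits the description, and I'll confirm it in a crop.

```bash
python3 - <<'E'
from h import *
np.set_printoptions(precision=1,suppress=True)
for n,(u,v) in {'top0':(251,193),'side0':(267,202)}.items():
    W,p,ok=cloud(n); p=p.astype(int)
    vv,uu=np.mgrid[:420,:560]; near=(np.hypot(uu-u,vv-v)<32)&ok
    m=near&(p[...,2]>p[...,0]+40)&(p[...,2]>p[...,1]+30)&(W[...,2]>15)
    (c,r,a)=cv2.fitEllipse(cv2.findContours(m.astype(np.uint8),0,1)[0][0] if 0 else max(cv2.findContours(m.astype(np.uint8),0,1)[0],key=len))
    print(n,'blue',m.sum(),'ellipse',c,r,'top z',np.percentile(W[m][:,2],[50,90,98]))
    mm=m&(W[...,2]>20)&(W[...,2]<32); print(' rim bbox',W[mm].min(0),W[mm].max(0),(W[mm].min(0)+W[mm].max(0))/2)
    k=near&(W[...,2]>52); print(' knob',k.sum(),W[k].mean(0),W[k].min(0),W[k].max(0), np.argwhere(k).mean(0)[::-1])
for n,(u,v) in {'top0':(405,173),'side0':(388,312)}.items():
    W,p,ok=cloud(n); vv,uu=np.mgrid[:420,:560]; q=(np.hypot(uu-u,vv-v)<14)&ok
    z=W[...,2]; k=q&(z>84)&(z<112); print(n,'spindle',k.sum(),W[k].mean(0),W[k].min(0),W[k].max(0),np.argwhere(k).mean(0)[::-1])
    h=(np.hypot(uu-u,vv-v)<75)&ok&(z>94)&(z<108); print(' top face',np.median(z[h]),cv2.minAreaRect(W[h][:,:2].astype(np.float32)))
a=np.load('pics/top0.npz')['p'];b=np.load('pics/side0.npz')['p']
f=lambda p,u,v,r:cv2.resize(p[v-r:v+r,u-r:u+r],(390,390),interpolation=cv2.INTER_CUBIC)
t=np.vstack([np.hstack([f(a,251,193,30),f(a,405,173,45)]),np.hstack([f(b,267,202,30),f(b,388,312,45)])])
cv2.imwrite('pics/crop1.png',cv2.resize(t,(600,600))[:,:,::-1])
E
```

```text
top0 blue 656 ellipse (251.37677001953125, 192.58404541015625) (33.78903579711914, 33.990692138671875) top z [23.6 27.9 30.3]
 rim bbox [474.6  35.1  20. ] [561. 121.  32.] [517.8  78.1  26. ]
 knob 86 [518.   77.   62.5] [505.5  65.8  53.3] [530.5  88.   67.2] [250.4 190.9]
side0 blue 531 ellipse (267.385986328125, 202.76368713378906) (28.517709732055664, 34.95526885986328) top z [22.5 26.  27.2]
 rim bbox [472.5  29.6  20.1] [561.6 119.5  29.2] [517.   74.6  24.7]
 knob 107 [515.9  71.4  59.8] [504.3  59.9  52.5] [529.1  86.5  64.4] [267.4 190.8]
top0 spindle 39 [ 561.7 -294.3   99.6] [ 554.7 -305.6   88.9] [ 570.4 -288.7  107.6] [407.2 172.2]
 top face 100.58962275106417 ((581.7293701171875, -293.55841064453125), (218.42544555664062, 151.91273498535156), 8.611944198608398)
side0 spindle 91 [ 558.7 -300.6   97.1] [ 554.4 -307.2   84.2] [ 565.6 -290.3  105.8] [387.6 307.2]
 top face 99.42022679616885 ((581.059326171875, -295.1242370605469), (222.01734924316406, 152.75975036621094), 8.555070877075195)
```

View pics/crop1.png

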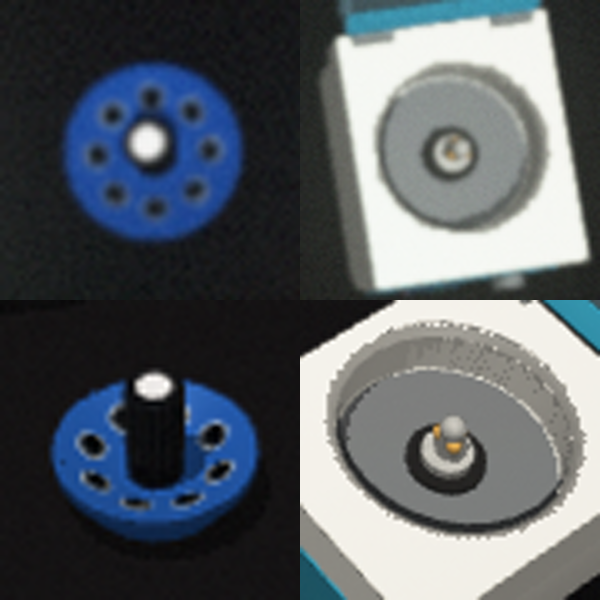

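Both crops confirm it. The loose blue 8-hole rotor with the black knob is at about (517,76), rim about 26 mm and knob top about 62 mm. The spindle, with its balls and shoulder, is at about (560,-298). I'm moving over the rotor now.

```bash
cat >> h.py <<'E'
def plan(p,yaw=0):
    "normalised jog shift/turn to bring the measured TCP to p, tool down, jaw axis at yaw deg"
    from scipy.spatial.transform import Rotation as Ro
    s=observe(); R=s['eef_rot']; c,k=np.cos(np.radians(yaw)),np.sin(np.radians(yaw))
    z=np.array([c,k,0]); x=np.array([0,0,-1.]); T=np.stack([x,np.cross(z,x),z],1)
    print('tcp',np.round(s['tcp_pos'],1),'F',np.round(s['ft_force'],2),'gap',round(s['finger_gap'],1),'t',s['t'])
    print('shift',np.round(R.T@(np.array(p)-s['tcp_pos'])/200,4),'turn',np.round(Ro.from_matrix(R.T@T).as_rotvec(True)/180,4))
E
python3 -m jog '[0,-0.25,-0.2,0.03,0,0,1, 0,-0.5,-0.4,0.06,0,0,1, 0,-0.7,-0.58,0.1,0,0,1, 0,-0.85,-0.7,0.13,0,0,1, 0,-1,-0.82,0.17,0,0,1, 0,-1,-0.82,0.17,0,0,1, 0,-1,-0.82,0.17,0,0,1, 0,-1,-0.82,0.17,0,0,1]'
python3 -c "
from h import *
plan([517,76,230])"
```

```text
t: 0.77
tcp_pos: [394.0, 345.8, 231.4]
eef_rot: [[0.001, -0.546, 0.838], [-0.003, 0.838, 0.546], [-1.0, -0.003, -0.001]]
ft_force: [0.4, 0.4, 0.3]
finger_gap: 85.4
tcp [394.  345.8 231.4] F [0.38 0.44 0.33] gap 85.4 t 0.7667
shift [ 0.0107 -1.4658 -0.2214] turn [ 0.1839 -0.      0.0009]
```

```bash
python3 -m jog '[0,-0.2,-0.03,0.03,0,0,1, 0,-0.4,-0.06,0.06,0,0,1, 0,-0.6,-0.09,0.1,0,0,1, 0,-0.8,-0.12,0.14,0,0,1, 0,-1,-0.15,0.184,0,0,1, 0,-1,-0.15,0.184,0,0,1, 0,-1,-0.15,0.184,0,0,1, 0,-1,-0.15,0.184,0,0,1]'
python3 -c "
from h import *
plan([517,76,230])"
```

```text
t: 1.43
tcp_pos: [476.7, 169.5, 230.9]
eef_rot: [[-0.001, -0.012, 1.0], [0.001, 1.0, 0.012], [-1.0, 0.001, -0.001]]
ft_force: [-0.1, 0.5, -0.2]
finger_gap: 85.5
tcp [476.7 169.5 230.9] F [-0.14  0.54 -0.21] gap 85.5 t 1.4333
shift [ 0.0035 -0.4698  0.1957] turn [ 0.0038 -0.0004 -0.0004]
```

```bash
python3 -m jog '[0,-0.2,0.1,0.004,0,0,1, 0.05,-0.4,0.19,0.004,0,0,1, 0.25,-0.47,0.196,0.004,0,0,1, 0.25,-0.47,0.196,0.004,0,0,1, 0.25,-0.47,0.196,0.004,0,0,1, 0.25,-0.47,0.196,0.004,0,0,1, 0.25,-0.47,0.196,0.004,0,0,1, 0.25,-0.47,0.196,0.004,0,0,1]'
python3 - <<'E'
from h import *
np.set_printoptions(precision=1,suppress=True)
plan([517,76,180]); save('wrist','w1')
c=get_calibration('wrist'); print(c['camera_matrix'],-np.array(c['R']).T@np.array(c['t']).ravel()); print(np.array(c['R']))
E
```

```text
t: 2.1
tcp_pos: [517.8, 76.0, 182.4]
eef_rot: [[0.002, 0.0, 1.0], [0.002, 1.0, -0.0], [-1.0, 0.002, 0.002]]
ft_force: [-0.3, -0.2, -0.3]
finger_gap: 85.2
tcp [517.8  76.  182.4] F [-0.3 -0.2 -0.3] gap 85.2 t 2.1
shift [ 0.  0. -0.] turn [-0.  0. -0.]
[[355.3   0.  277.7]
 [  0.  355.3 203.6]
 [  0.    0.    1. ]] [516.8 148.7 325.8]
[[ 1.  -0.   0. ]
 [-0.  -1.   0.3]
 [ 0.  -0.3 -1. ]]
```

View pics/w1.png

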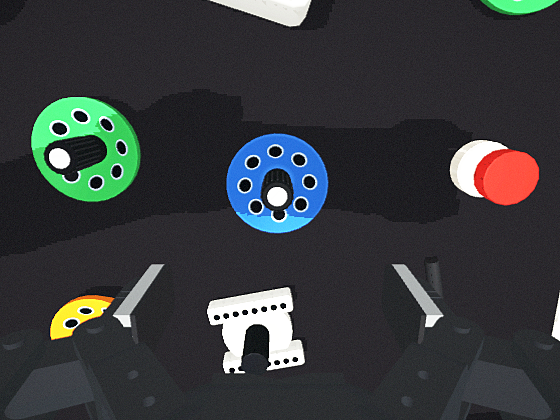

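The wrist view shows the blue rotor at (277,183) with its knob top at (277,197), midway between the open fingers. The strip rotor is at (255,330), clear of the grasp.

```bash
python3 - <<'E'
from h import *
np.set_printoptions(precision=1,suppress=True)
W,p,ok=cloud('w1'); p=p.astype(int); vv,uu=np.mgrid[:420,:560]
near=(np.hypot(uu-277,vv-183)<60)&ok
k=near&(W[...,2]>57)&(p.min(-1)>150); print('knobtop',k.sum(),W[k].mean(0),W[k].min(0),W[k].max(0),np.argwhere(k).mean(0)[::-1])
k=near&(W[...,2]>40)&(p.max(-1)<90)&(W[...,2]<60); print('knobside',k.sum(),W[k].min(0),W[k].max(0))
m=near&(p[...,2]>p[...,0]+60)&(p[...,2]>p[...,1]+30)
c=max(cv2.findContours(m.astype(np.uint8),0,1)[0],key=len); print('ell',cv2.fitEllipse(c))
r=m&(W[...,2]>20); print('rim',W[r].min(0),W[r].max(0),(W[r].min(0)+W[r].max(0))/2,np.median(W[r][:,2]))
# fit circle to rim outer edge
h=cv2.convexHull(W[r][:,:2].astype(np.float32)); print(cv2.minEnclosingCircle(h))
# knob top ray intersections at z=62
uvc=np.argwhere(near&(p.min(-1)>150)&(W[...,2]>50)).mean(0)[::-1]
z=np.load('pics/w1.npz'); d=z['R'].T@np.linalg.inv(z['K'])@np.array([*uvc,1]); o=-z['R'].T@z['t'].ravel()
print('ray z62',o+d*(62-o[2])/d[2])
w=(p.min(-1)>120)&(vv>280)&(vv<375)&(uu>190)&(uu<320)&ok&(W[...,2]>10); print('strip',W[w].min(0),W[w].max(0))
E
```

```text
knobtop 309 [516.3  76.8  63.3] [504.9  69.3  60.2] [523.6  84.3  65.2] [276.6 196.1]
knobside 163 [504.1  79.1  40.1] [529.   90.1  60. ]
ell ((276.7930603027344, 182.89703369140625), (99.27442169189453, 101.22959899902344), 88.6457748413086)
rim [472.4  33.   20. ] [560.  120.6  62.1] [516.2  76.8  41.1] 25.070930508828162
((516.2911987304688, 76.7398452758789), 44.080055236816406)
ray z62 [516.3  76.5  62. ]
strip [ 447.3 -122.5   10. ] [543.8  87.2 257. ]
```

```bash
python3 -m jog '[0.15,0.0035,-0.0075,0,0,0,1, 0.35,0.0035,-0.0075,0,0,0,1, 0.5,0.0035,-0.0075,0,0,0,1, 0.62,0.0035,-0.0075,0,0,0,1, 0.7,0.0035,-0.0075,0,0,0,1, 0.747,0.0035,-0.0075,0,0,0,1, 0.747,0.0035,-0.0075,0,0,0,1, 0.747,0.0035,-0.0075,0,0,0,1]'
python3 - <<'E'
from h import *
plan([516.3,76.7,33]); save('side','s1')
p=np.load('pics/s1.npz')['p']; cv2.imwrite('pics/s1c.png',cv2.resize(p[100:260,180:360],None,fx=3,fy=3,interpolation=2)[:,:,::-1])
E
```

```text
t: 2.82
tcp_pos: [516.4, 74.6, 32.5]
eef_rot: [[0.001, 0.004, 1.0], [0.0, 1.0, -0.004], [-1.0, 0.0, 0.001]]
ft_force: [0.8, -0.2, -0.1]
finger_gap: 85.4
tcp [516.4  74.6  32.5] F [ 0.81 -0.17 -0.09] gap 85.4 t 2.8167
shift [-0.0027  0.0105 -0.0003] turn [-0.0012  0.0003 -0.0001]
```

View pics/s1c.png

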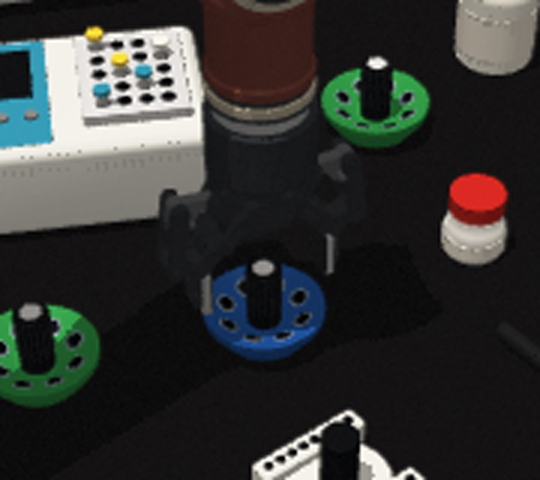

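The fingers straddle the knob. The measured TCP is 2 mm low in y, so I'll correct that and then close.

```bash
python3 -m jog '[0,0.0105,0,-0.001,0,0,1, 0,0.0105,0,-0.001,0,0,1, 0,0.0105,0,-0.001,0,0,1, 0,0.0105,0,-0.001,0,0,1, 0,0.0105,0,-0.001,0,0,1, 0,0.0105,0,-0.001,0,0,1, 0,0.0105,0,-0.001,0,0,1, 0,0.0105,0,-0.001,0,0,1]'; python3 -c "
from h import *
for i in range(4): print(np.round(observe()['tcp_pos'],2))
save('side','s2'); plan([516.3,76.7,33])
for i in range(4): print(np.round(observe()['tcp_pos'],2))"
```

```text
t: 3.53
tcp_pos: [515.8, 76.1, 31.9]
eef_rot: [[-0.0, 0.002, 1.0], [-0.0, 1.0, -0.002], [-1.0, -0.0, -0.0]]
ft_force: [0.6, 0.2, 0.4]
finger_gap: 85.0
[515.79  76.14  31.9 ]
[515.79  76.14  31.9 ]
[515.79  76.14  31.9 ]
[515.79  76.14  31.9 ]
tcp [515.8  76.1  31.9] F [ 0.24  0.32 -0.41] gap 85.7 t 3.5833
shift [-0.0057  0.0029  0.0026] turn [-0.0005 -0.      0.    ]
[515.78  76.13  31.86]
[515.78  76.13  31.86]
[515.78  76.13  31.86]
[515.78  76.13  31.86]
```

```bash
python3 -m jog '[-0.008,0.003,0.002,0,0,0,0, -0.008,0.003,0.002,0,0,0,-0.5, -0.008,0.003,0.002,0,0,0,-1, -0.008,0.003,0.002,0,0,0,-1, -0.008,0.003,0.002,0,0,0,-1, -0.008,0.003,0.002,0,0,0,-1, -0.008,0.003,0.002,0,0,0,-1, -0.008,0.003,0.002,0,0,0,-1]'; python3 -c "
from h import *
plan([560,-298,230])"
```

```text
t: 4.25
tcp_pos: [516.5, 76.8, 33.8]
eef_rot: [[0.001, 0.002, 1.0], [0.0, 1.0, -0.002], [-1.0, 0.0, 0.001]]
ft_force: [0.1, 0.2, 4.0]
finger_gap: 24.3
tcp [516.5  76.8  33.8] F [0.1  0.21 3.98] gap 24.3 t 4.25
shift [-0.9811 -1.8736  0.221 ] turn [-0.0005  0.0002 -0.    ]
```

```bash
python3 -m jog '[-0.04,0,0,0,0,0,-1, -0.12,0,0,0,0,0,-1, -0.25,0,0,0,0,0,-1, -0.4,0,0,0,0,0,-1, -0.55,0,0,0,0,0,-1, -0.7,0,0,0,0,0,-1, -0.8,0,0,0,0,0,-1, -0.85,0,0,0,0,0,-1]'; python3 -m jog '[0,-0.1,0,0,0,0,-1, 0,-0.25,0.03,0,0,0,-1, 0,-0.4,0.06,0,0,0,-1, 0,-0.55,0.1,0,0,0,-1, 0,-0.7,0.14,0,0,0,-1, 0,-0.85,0.18,0,0,0,-1, 0,-0.95,0.2,0,0,0,-1, 0,-0.95,0.2,0,0,0,-1]'; python3 - <<'E'
from h import *
plan([560,-298,204]); save('wrist','w2')
c=get_calibration('wrist'); print(-np.array(c['R']).T@np.array(c['t']).ravel())
E
```

```text
t: 4.92
tcp_pos: [517.1, 76.8, 206.4]
eef_rot: [[0.004, 0.002, 1.0], [0.001, 1.0, -0.002], [-1.0, 0.001, 0.004]]
ft_force: [0.2, 0.2, -1.2]
finger_gap: 24.3
t: 5.58
tcp_pos: [554.9, -120.5, 202.7]
eef_rot: [[-0.002, 0.011, 1.0], [-0.005, 1.0, -0.011], [-1.0, -0.005, -0.002]]
ft_force: [0.4, -1.1, -0.5]
finger_gap: 24.6
tcp [ 554.9 -120.5  202.7] F [ 0.44 -1.06 -0.53] gap 24.6 t 5.5833
shift [-0.0019 -0.8873  0.035 ] turn [-0.0034 -0.0005  0.0017]
[554.9551991  -43.07107411 345.67216321]
```

View pics/w2.png

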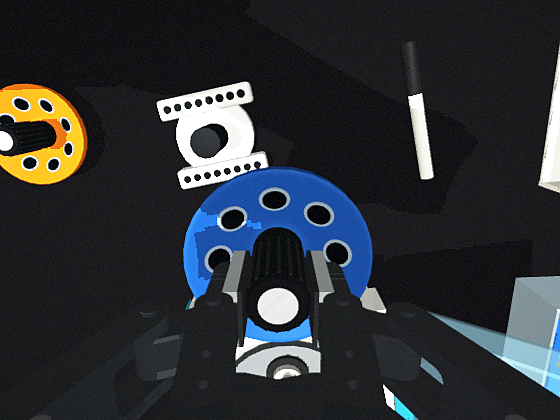

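The rotor is held upright by its knob, with the knob top at (278,305). The spindle can be seen past it at about (290,368). I'll measure both from this view and cross-check the spindle in the top and side views.

```bash
python3 - <<'E'
from h import *
from scipy.optimize import least_squares
np.set_printoptions(precision=1,suppress=True)
W,p,ok=cloud('w2'); p=p.astype(int); vv,uu=np.mgrid[:420,:560]; z=W[...,2]
n=(np.hypot(uu-290,vv-366)<22)&ok
for a,b in((65,75),(76,84),(84,96),(96,110)):
    k=n&(z>a)&(z<b); print(a,b,k.sum(),W[k].mean(0) if k.any() else '',(W[k].min(0),W[k].max(0)) if k.any() else '')
m=(np.hypot(uu-278,vv-255)<105)&ok&(p[...,2]>p[...,0]+50)&(p[...,2]>p[...,1]+25)&(z>150)&(z<215)
A=W[m]; h=cv2.convexHull(A[:,:2].astype(np.float32))[:,0]; h=h[h[:,1]>-115]
f=least_squares(lambda q:np.hypot(h[:,0]-q[0],h[:,1]-q[1])-44,[555,-120],loss='soft_l1'); print('held rim centre',f.x,len(h),'z',np.percentile(A[:,2],[5,50,95]),h.min(0),h.max(0))
k=(np.hypot(uu-278,vv-306)<24)&ok&(p.min(-1)>150); print('knobtop',W[k].mean(0),W[k].min(0),W[k].max(0))
for nm,(u,v) in {'top0':(405,173),'side0':(388,312)}.items():
    W2,p2,ok2=cloud(nm); z=W2[...,2]; r=np.hypot(W2[...,0]-560,W2[...,1]+298)
    fl=ok2&(r<52)&(z<76)&(z>60); print(nm,'floor z',np.median(z[fl]))
    hs=ok2&(r>50)&(r<75)&(z>96)&(z<108); B=W2[hs][:,:2]
    ang=np.arctan2(B[:,1]+298,B[:,0]-560); rr=np.hypot(B[:,0]-560,B[:,1]+298); e=[]
    for i in range(36):
        q=(ang>-np.pi+i*np.pi/18)&(ang<-np.pi+(i+1)*np.pi/18)
        if q.any(): e.append(B[q][rr[q].argmin()])
    e=np.array(e); f=least_squares(lambda q:np.hypot(e[:,0]-q[0],e[:,1]-q[1])-q[2],[560,-298,57],loss='soft_l1'); print(' bowl circle',f.x,len(e))
    k=ok2&(r<10)&(z>97)&(z<110); print(' nose',k.sum(),W2[k].mean(0),W2[k].max(0))
w=np.load('pics/w2.npz')['p'][330:400,240:340]; cv2.imwrite('pics/w2c.png',cv2.resize(w,None,fx=6,fy=6,interpolation=2)[:,:,::-1])
E
```

```text
65 75 700 [ 564.6 -279.3   72.2] (array([ 543.9, -299.1,   69.5]), array([ 583.4, -266.8,   75. ]))
76 84 275 [ 559.8 -288.1   79.8] (array([ 544. , -295.6,   76. ]), array([ 576.4, -276.4,   83.7]))
84 96 1 [ 558.6 -290.3   84.3] (array([ 558.6, -290.3,   84.3]), array([ 558.6, -290.3,   84.3]))
96 110 15 [ 563.5 -241.2  102.7] (array([ 557.7, -242.1,  101.9]), array([ 569.9, -240.3,  103.7]))
held rim centre [ 554.  -120.5] 44 z [182.2 193.2 196. ] [ 510.4 -114.3] [597.  -76.4]
knobtop [ 554.1 -120.1  232.2] [ 546.9 -127.9  230.8] [ 561.3 -112.3  233.9]
top0 floor z 71.1152926747475
 bowl circle [ 563.2 -297.2   56.9] 36
 nose 25 [ 561.9 -294.9  102.9] [ 569.  -290.6  107.6]
side0 floor z 70.0513243430167
 bowl circle [ 562.5 -297.5   56.1] 36
 nose 48 [ 559.8 -300.1  101.8] [ 565.6 -292.3  105.8]
```

View pics/w2c.png

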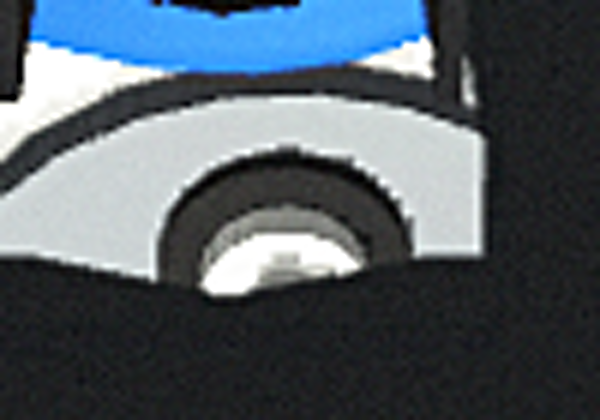

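The spindle is half hidden by the fingers here. I'll go just past it so that the wrist camera sees it clear, with the rotor in the same picture.

```bash
python3 -m jog '[0,-0.1,0,-0.003,0,0,-1, 0,-0.25,0.02,-0.003,0,0,-1, 0,-0.4,0.04,-0.003,0,0,-1, 0,-0.55,0.04,-0.003,0,0,-1, 0,-0.7,0.04,-0.003,0,0,-1, 0,-0.85,0.04,-0.003,0,0,-1, 0,-0.95,0.04,-0.003,0,0,-1, 0,-0.95,0.04,-0.003,0,0,-1]'; python3 -m jog '[0,-0.1,0,0,0,0,-1, 0,-0.2,0,0,0,0,-1, 0,-0.3,0,0,0,0,-1, 0,-0.36,0,0,0,0,-1, 0,-0.38,0,0,0,0,-1, 0,-0.38,0,0,0,0,-1, 0,-0.38,0,0,0,0,-1, 0,-0.38,0,0,0,0,-1]'; python3 - <<'E'
from h import *
plan([562,-298,204]); save('wrist','w3')
E
```

```text
t: 6.3
tcp_pos: [561.3, -308.4, 202.5]
eef_rot: [[-0.003, -0.001, 1.0], [-0.004, 1.0, 0.001], [-1.0, -0.004, -0.003]]
ft_force: [-0.3, -1.9, -2.1]
finger_gap: 24.5
t: 6.97
tcp_pos: [565.1, -376.8, 203.3]
eef_rot: [[0.0, -0.01, 1.0], [0.002, 1.0, 0.01], [-1.0, 0.002, 0.0]]
ft_force: [-1.5, -0.0, -1.6]
finger_gap: 24.2
tcp [ 565.1 -376.8  203.3] F [-1.51 -0.05 -1.6 ] gap 24.2 t 6.9667
shift [-0.0027  0.3944 -0.0112] turn [ 0.0033  0.     -0.0007]
```

View pics/w3.png

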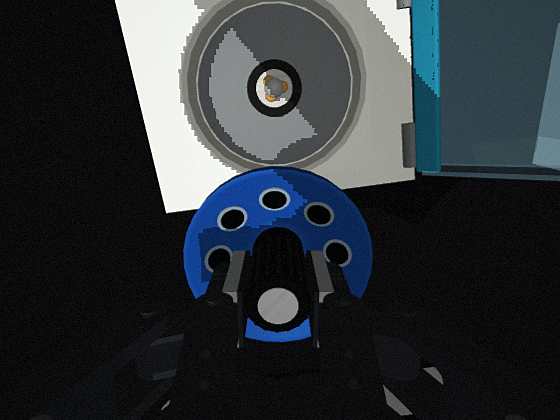

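The spindle is now clear at (274,88), with its three orange balls and its shoulder ring. The held rotor is at (278,255) and its knob top at (278,305). I'll measure the offset between them within this one picture.

```bash
python3 - <<'E'
from h import *
from scipy.optimize import least_squares
np.set_printoptions(precision=1,suppress=True)
W,p,ok=cloud('w3'); p=p.astype(int); vv,uu=np.mgrid[:420,:560]; z=W[...,2]
n=(np.hypot(uu-274,vv-88)<32)&ok
for a,b in((60,76),(76,84),(84,97),(97,112)):
    k=n&(z>a)&(z<b); print(a,b,k.sum(),W[k].mean(0),(W[k].min(0)+W[k].max(0))/2,W[k].max(0)-W[k].min(0),np.median(W[k][:,2]))
# plain ray intersection of ellipse centres
Z=np.load('pics/w3.npz'); o=-Z['R'].T@Z['t'].ravel()
def ray(c,h): d=Z['R'].T@np.linalg.inv(Z['K'])@np.array([*c,1]); return o+d*(h-o[2])/d[2]
blk=(n&(p.max(-1)<70)).astype(np.uint8); c=max(cv2.findContours(blk,0,1)[0],key=len); e=cv2.fitEllipse(c); print('black ring',e,ray(e[0],71))
sh=((np.hypot(uu-274,vv-88)<22)&(p.max(-1)>=90)).astype(np.uint8); c=max(cv2.findContours(sh,0,1)[0],key=len); e=cv2.fitEllipse(c); print('shoulder',e,ray(e[0],80))
m=(np.hypot(uu-278,vv-255)<105)&ok&(p[...,2]>p[...,0]+50)&(p[...,2]>p[...,1]+25)&(z>150)&(z<215)
A=W[m]; h=cv2.convexHull(A[:,:2].astype(np.float32))[:,0]; h=h[h[:,1]>-371]
f=least_squares(lambda q:np.hypot(h[:,0]-q[0],h[:,1]-q[1])-44,[563,-377],loss='soft_l1'); print('held rim centre',f.x,'z',np.percentile(A[:,2],[50,95]))
k=(np.hypot(uu-278,vv-306)<24)&ok&(p.min(-1)>110); print('knobtop',W[k].mean(0),W[k].min(0),W[k].max(0),np.argwhere(k).mean(0)[::-1])
s=observe(); print(s['tcp_pos'])
w=Z['p'][50:130,225:325]; cv2.imwrite('pics/w3c.png',cv2.resize(w,None,fx=6,fy=6,interpolation=2)[:,:,::-1])
E
```

```text
60 76 1999 [ 561.  -297.3   73.5] [ 560.6 -297.4   72.5] [46.1 43.8  7. ] 74.34424153310928
76 84 742 [ 560.  -297.    80.1] [ 560.4 -297.    79.5] [37.  39.2  6.9] 80.54412333927883
84 97 127 [ 560.4 -297.4   95. ] [ 561.5 -297.5   94.7] [16.3 16.8  4.6] 95.25453263486878
97 112 322 [ 560.5 -297.1  103.3] [ 560.9 -297.2  101.9] [13.3 13.3  9.7] 103.70553599270143
black ring ((274.09356689453125, 87.5169448852539), (53.89418029785156, 57.295921325683594), 0.6340444684028625) [ 560.6 -296.5   71. ]
shoulder ((273.59747314453125, 87.75721740722656), (35.545589447021484, 37.48912048339844), 174.11639404296875) [ 560.4 -296.9   80. ]
held rim centre [ 564.1 -376.8] z [193.9 196.6]
knobtop [ 564.2 -376.7  232.7] [ 557.1 -384.7  231.1] [ 571.4 -369.1  234.4] [277.6 305.6]
[ 565.  -377.1  203.4]
```

View pics/w3c.png

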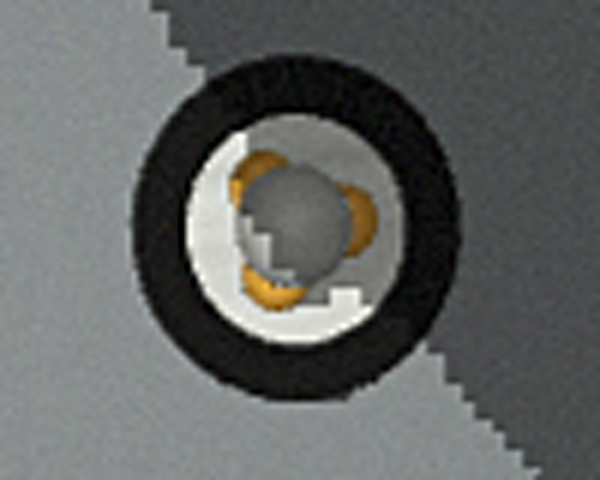

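Offset from rotor to spindle is (-3.65, +79.65) mm, so the TCP target is (561.4, -297.4). I expect the TCP at about z = 113.5 when home and about 125.5 at the balls. Centring above the spindle now.

```bash
python3 -m jog '[0,0.1,0,0.003,0,0,-1, 0,0.2,-0.01,0.003,0,0,-1, 0,0.3,-0.015,0.003,0,0,-1, 0,0.397,-0.015,0.003,0,0,-1, 0.1,0.397,-0.015,0.003,0,0,-1, 0.2,0.397,-0.015,0.003,0,0,-1, 0.26,0.397,-0.015,0.003,0,0,-1, 0.26,0.397,-0.015,0.003,0,0,-1]'; python3 -m jog '[0,0,0,0,0,0,-1, 0,0,0,0,0,0,-1, 0,0,0,0,0,0,-1, 0,0,0,0,0,0,-1, 0,0,0,0,0,0,-1, 0,0,0,0,0,0,-1, 0,0,0,0,0,0,-1, 0,0,0,0,0,0,-1]';  python3 - <<'E'
from h import *
plan([561.4,-297.4,140])
E
```

```text
t: 7.68
tcp_pos: [559.0, -297.6, 148.6]
eef_rot: [[-0.006, 0.0, 1.0], [0.004, 1.0, -0.0], [-1.0, 0.004, -0.006]]
ft_force: [-0.3, 0.0, -1.1]
finger_gap: 24.3
t: 8.35
tcp_pos: [560.6, -300.0, 151.6]
eef_rot: [[0.0, 0.002, 1.0], [-0.0, 1.0, -0.002], [-1.0, -0.0, 0.0]]
ft_force: [-0.0, -0.4, -2.4]
finger_gap: 24.9
tcp [ 560.6 -300.   151.6] F [-0.04 -0.43 -2.38] gap 24.9 t 8.35
shift [0.0582 0.0128 0.0038] turn [-0.0005  0.      0.    ]
```

```bash
python3 - <<'E'
from h import *
a=[];F=[]
for i in range(8):
    snapshot('top'); s=observe(); a.append(s['tcp_pos']); F.append(s['ft_force'])
print(np.round(a,2)); print(np.round(F,2))
save('top','top1'); save('side','side1')
# held rotor in hand via top view: knob hidden; rim circle
for n in ('top1','side1'):
    W,p,ok=cloud(n); p=p.astype(int); z=W[...,2]
    m=ok&(p[...,2]>p[...,0]+30)&(p[...,2]>p[...,1]+20)&(abs(W[...,0]-560)<60)&(abs(W[...,1]+297)<60)&(z>125)&(z<160)
    A=W[m]; print(n,m.sum(),np.round(A.min(0),1),np.round(A.max(0),1)) if m.any() else print(n,0)
E
```

```text
[[ 560.59 -299.94  151.56]
 [ 560.59 -299.91  151.51]
 [ 560.61 -299.86  151.49]
 [ 560.6  -299.89  151.47]
 [ 560.6  -299.91  151.51]
 [ 560.58 -299.9   151.45]
 [ 560.58 -299.94  151.49]
 [ 560.59 -299.91  151.47]]
[[ 0.05  0.58 -1.69]
 [-0.21  0.73 -1.6 ]
 [ 0.89 -0.87 -1.36]
 [ 1.29 -0.22 -2.4 ]
 [-0.3  -0.1  -1.93]
 [ 0.41 -0.3   0.05]
 [ 0.12 -0.02 -1.59]
 [-0.69  0.47 -1.32]]
top1 481 [ 518.  -309.2  126.2] [ 603.  -255.3  155. ]
side1 1120 [ 516.2 -345.5  126.8] [ 605.2 -260.8  158.1]
```

Once settled, the readings are steady. I'll correct by 2.5 mm in y and go down to just above the nose.

```bash
python3 -m jog '[0,0.0128,0.004,0,0,0,-1, 0.02,0.0128,0.004,0,0,0,-1, 0.04,0.0128,0.004,0,0,0,-1, 0.05,0.0128,0.004,0,0,0,-1, 0.05,0.0128,0.004,0,0,0,-1, 0.05,0.0128,0.004,0,0,0,-1, 0.05,0.0128,0.004,0,0,0,-1, 0.05,0.0128,0.004,0,0,0,-1]'; cat >> h.py <<'E'
def rd(n=5):
    a=[]
    for i in range(n): snapshot('top'); s=observe(); a.append(np.r_[s['tcp_pos'],s['ft_force'],s['wrist_torque']])
    print('t',round(s['t'],2),'tcp',np.round(np.mean(a,0)[:3],2),'F',np.round(np.mean(a,0)[3:6],2),'+-',np.round(np.std(a,0)[3:6],1),'M',np.round(np.mean(a,0)[6:],2))
E
python3 -c "
from h import *
rd(); plan([561.4,-297.4,130])"
```

```text
t: 9.52
tcp_pos: [561.5, -297.5, 141.6]
eef_rot: [[0.0, 0.002, 1.0], [-0.0, 1.0, -0.002], [-1.0, -0.0, 0.0]]
ft_force: [0.2, -0.5, -1.4]
finger_gap: 24.0
t 9.77 tcp [ 561.47 -297.43  141.67] F [-0.03 -0.05 -1.57] +- [0.6 0.6 0.6] M [ 0.01 -0.01 -0.01]
tcp [ 561.4 -297.4  141.6] F [-0.62 -0.61 -0.81] gap 24.0 t 9.7667
shift [ 0.0582  0.0001 -0.0002] turn [-0.0005  0.0001  0.    ]
```

```bash
python3 -m jog '[0.01,0,0,0,0,0,-1, 0.02,0,0,0,0,0,-1, 0.03,0,0,0,0,0,-1, 0.04,0,0,0,0,0,-1, 0.05,0,0,0,0,0,-1, 0.06,0,0,0,0,0,-1, 0.06,0,0,0,0,0,-1, 0.06,0,0,0,0,0,-1]'; 
python3 -c "
from h import *
rd()"
```

```text
t: 10.43
tcp_pos: [561.3, -297.3, 129.3]
eef_rot: [[-0.0, 0.002, 1.0], [0.0, 1.0, -0.002], [-1.0, 0.0, -0.0]]
ft_force: [0.5, -1.0, -1.9]
finger_gap: 24.5
t 10.68 tcp [ 561.48 -297.41  129.62] F [-0.03  0.18 -1.69] +- [0.2 0.5 0.2] M [ 0.   -0.01  0.01]
```

No lateral contact, so the nose is in the bore. Now pressing in small steps while watching the force.

```bash
python3 -m jog '[0.004,0,0,0,0,0,-1, 0.008,0,0,0,0,0,-1, 0.012,0,0,0,0,0,-1, 0.016,0,0,0,0,0,-1, 0.02,0,0,0,0,0,-1, 0.025,0,0,0,0,0,-1, 0.025,0,0,0,0,0,-1, 0.025,0,0,0,0,0,-1]'; 
python3 -c "
from h import *
rd(4)"
python3 -m jog '[0.005,0,0,0,0,0,-1, 0.01,0,0,0,0,0,-1, 0.01,0,0,0,0,0,-1, 0.01,0,0,0,0,0,-1, 0.01,0,0,0,0,0,-1, 0.01,0,0,0,0,0,-1, 0.01,0,0,0,0,0,-1, 0.01,0,0,0,0,0,-1]'; 
python3 -c "
from h import *
rd(4)"
```

```text
t: 11.35
tcp_pos: [561.6, -297.3, 125.0]
eef_rot: [[0.001, 0.001, 1.0], [0.0, 1.0, -0.001], [-1.0, 0.0, 0.001]]
ft_force: [-0.4, 1.5, 1.1]
finger_gap: 24.0
t 11.55 tcp [ 561.64 -297.25  124.89] F [-0.32  1.05  1.96] +- [0.6 0.4 0.4] M [ 0.25  0.07 -0.  ]
t: 12.22
tcp_pos: [561.8, -297.6, 123.7]
eef_rot: [[0.001, 0.002, 1.0], [-0.001, 1.0, -0.002], [-1.0, -0.001, 0.001]]
ft_force: [-0.5, 1.7, 5.9]
finger_gap: 24.4
t 12.42 tcp [ 561.86 -297.62  123.74] F [-1.15  1.73  6.99] +- [0.1 0.1 0.8] M [0.37 0.3  0.03]
```

Contact at TCP z of about 125, as predicted, and now about 8.6 N net. Carrying on in small steps with a slight lateral relief.

```bash
python3 -m jog '[0.003,0.002,-0.002,0,0,0,-1, 0.006,0.002,-0.002,0,0,0,-1, 0.008,0.002,-0.002,0,0,0,-1, 0.008,0.002,-0.002,0,0,0,-1, 0.008,0.002,-0.002,0,0,0,-1, 0.008,0.002,-0.002,0,0,0,-1, 0.008,0.002,-0.002,0,0,0,-1, 0.008,0.002,-0.002,0,0,0,-1]'; 
python3 -c "
from h import *
rd(4)"
```

```text
t: 13.08
tcp_pos: [561.9, -297.7, 123.1]
eef_rot: [[0.003, 0.002, 1.0], [-0.001, 1.0, -0.002], [-1.0, -0.001, 0.003]]
ft_force: [-1.6, 2.1, 10.6]
finger_gap: 24.6
t 13.28 tcp [ 561.9  -297.68  123.07] F [-1.39  1.41  9.45] +- [0.  0.7 0.4] M [ 0.39  0.4  -0.01]
```

```bash
python3 -m jog '[0.003,0,0,0,0,0,-1, 0.005,0,0,0,0,0,-1, 0.005,0,0,0,0,0,-1, 0.005,0,0,0,0,0,-1, 0.005,0,0,0,0,0,-1, 0.005,0,0,0,0,0,-1, 0.005,0,0,0,0,0,-1, 0.005,0,0,0,0,0,-1]'; 
python3 -c "
from h import *
rd(4)"
```

```text
t: 13.95
tcp_pos: [561.9, -297.7, 122.3]
eef_rot: [[0.003, 0.002, 1.0], [-0.001, 1.0, -0.002], [-1.0, -0.001, 0.003]]
ft_force: [-2.2, 1.9, 10.9]
finger_gap: 24.7
t 14.15 tcp [ 561.96 -297.7   122.31] F [-1.6   2.26 10.74] +- [0.7 0.3 0.4] M [ 0.45  0.42 -0.  ]
```

```bash
python3 -m jog '[0.003,0,0,0,0,0,-1, 0.005,0,0,0,0,0,-1, 0.005,0,0,0,0,0,-1, 0.005,0,0,0,0,0,-1, 0.005,0,0,0,0,0,-1, 0.005,0,0,0,0,0,-1, 0.005,0,0,0,0,0,-1, 0.005,0,0,0,0,0,-1]'; 
python3 -c "
from h import *
rd(4)"
```

```text
t: 14.82
tcp_pos: [561.7, -297.4, 119.8]
eef_rot: [[0.002, 0.001, 1.0], [-0.001, 1.0, -0.001], [-1.0, -0.001, 0.002]]
ft_force: [0.3, 0.3, 2.7]
finger_gap: 24.4
t 15.02 tcp [ 561.54 -297.27  119.2 ] F [ 0.44 -0.18  2.29] +- [0.5 0.2 0.8] M [ 0.06 -0.14 -0.01]
```

It's past the peak (about 12.5 N) with the balls now in the land. Easing on down.

```bash
python3 -m jog '[0.003,0,0,0,0,0,-1, 0.006,0,0,0,0,0,-1, 0.009,0,0,0,0,0,-1, 0.012,0,0,0,0,0,-1, 0.015,0,0,0,0,0,-1, 0.015,0,0,0,0,0,-1, 0.015,0,0,0,0,0,-1, 0.015,0,0,0,0,0,-1]'; 
python3 -c "
from h import *
rd(3)"
```

```text
t: 15.68
tcp_pos: [560.9, -296.8, 115.5]
eef_rot: [[-0.0, 0.001, 1.0], [0.0, 1.0, -0.001], [-1.0, 0.0, -0.0]]
ft_force: [3.2, -1.2, -7.7]
finger_gap: 24.4
t 15.83 tcp [ 560.92 -296.76  115.54] F [ 3.42 -1.53 -7.67] +- [0.3 0.4 0.7] M [-0.25 -0.73 -0.01]
```

```bash
python3 -m jog '[0.003,0,0,0,0,0,-1, 0.006,0,0,0,0,0,-1, 0.008,0,0,0,0,0,-1, 0.01,0,0,0,0,0,-1, 0.01,0,0,0,0,0,-1, 0.01,0,0,0,0,0,-1, 0.01,0,0,0,0,0,-1, 0.01,0,0,0,0,0,-1]'; 
python3 -c "
from h import *
rd(3)"
```

```text
t: 16.5
tcp_pos: [561.0, -297.0, 114.2]
eef_rot: [[0.0, 0.002, 1.0], [-0.0, 1.0, -0.002], [-1.0, -0.0, 0.0]]
ft_force: [1.7, 0.4, -1.3]
finger_gap: 24.2
t 16.65 tcp [ 560.97 -297.05  114.14] F [ 0.44 -0.36 -1.77] +- [0.2 0.2 0.3] M [ 0.02 -0.27  0.02]
```

The balls have pulled it down (snap). Pressing lightly to confirm that it sits on the shoulder.

```bash
python3 -m jog '[0.003,0,0,0,0,0,-1, 0.006,0,0,0,0,0,-1, 0.01,0,0,0,0,0,-1, 0.01,0,0,0,0,0,-1, 0.01,0,0,0,0,0,-1, 0.01,0,0,0,0,0,-1, 0.01,0,0,0,0,0,-1, 0.01,0,0,0,0,0,-1]'; 
python3 -c "
from h import *
rd(4)"
```

```text
t: 17.32
tcp_pos: [561.0, -297.2, 113.1]
eef_rot: [[0.001, 0.002, 1.0], [-0.0, 1.0, -0.002], [-1.0, -0.0, 0.001]]
ft_force: [-0.8, 0.8, 5.9]
finger_gap: 24.1
t 17.52 tcp [ 561.02 -297.17  113.09] F [-1.26  0.76  5.43] +- [0.1 0.4 0.6] M [ 0.24  0.2  -0.03]
```

```bash
python3 -m jog '[0.003,0,0,0,0,0,-1, 0.005,0,0,0,0,0,-1, 0.005,0,0,0,0,0,-1, 0.005,0,0,0,0,0,-1, 0.005,0,0,0,0,0,-1, 0.005,0,0,0,0,0,-1, 0.005,0,0,0,0,0,-1, 0.005,0,0,0,0,0,-1]'; 
python3 - <<'E'
from h import *
rd(2); save('wrist','w4'); save('side','s4')
np.set_printoptions(precision=1,suppress=True)
W,p,ok=cloud('w4'); p=p.astype(int); vv,uu=np.mgrid[:420,:560]; z=W[...,2]
k=(np.hypot(uu-278,vv-306)<24)&ok&(p.min(-1)>100); print('knobtop',W[k].mean(0),W[k].min(0),W[k].max(0),k.sum(),np.argwhere(k).mean(0)[::-1])
for n in('w4','s4'):
    W,p,ok=cloud(n); p=p.astype(int); z=W[...,2]
    m=ok&(p[...,2]>p[...,0]+40)&(p[...,2]>p[...,1]+20)&(np.hypot(W[...,0]-561,W[...,1]+297)<50)&(z>80)&(z<135); print(n,'rim z',m.sum(),np.percentile(z[m],[5,50,90,95]))
a=np.load('pics/w4.npz')['p'];b=np.load('pics/s4.npz')['p']
cv2.imwrite('pics/c4.png',np.hstack([a[100:400,80:480],cv2.resize(b[220:370,300:500],(400,300),interpolation=2)])[:,:,::-1])
E
```

```text
t: 18.18
tcp_pos: [561.1, -297.2, 112.8]
eef_rot: [[0.001, 0.002, 1.0], [-0.0, 1.0, -0.002], [-1.0, -0.0, 0.001]]
ft_force: [-1.2, 1.8, 8.4]
finger_gap: 24.3
t 18.28 tcp [ 561.05 -297.24  112.77] F [-1.99  1.48  8.18] +- [0.2 0.  0.2] M [0.38 0.44 0.  ]
knobtop [ 560.1 -297.   142.3] [ 553.  -305.1  140.7] [ 567.4 -289.5  144. ] 1130 [277.4 305.8]
w4 rim z 11890 [ 92.4 103.4 105.9 106.2]
s4 rim z 1049 [ 90.4 100.8 104.6 105.3]
```

View pics/c4.png

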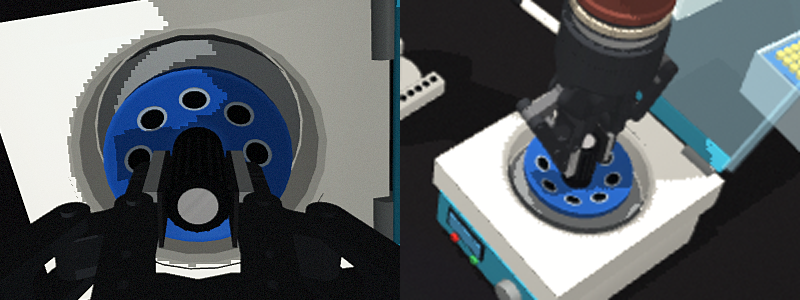

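It's seated. Knob top 142.3 mm puts the underside at about 80.3 mm, the rim is at about 106 mm, and it hasn't slipped in the grip. Net push was about 10 N. Now unloading and building the tug gradually (target reading Fz of about -13.6, i.e. the -1.6 weight offset minus 12).

```bash
python3 -m jog '[-0.004,0,0,0,0,0,-1, -0.008,0,0,0,0,0,-1, -0.012,0,0,0,0,0,-1, -0.016,0,0,0,0,0,-1, -0.02,0,0,0,0,0,-1, -0.02,0,0,0,0,0,-1, -0.02,0,0,0,0,0,-1, -0.02,0,0,0,0,0,-1]'; 
python3 -c "
from h import *
rd(3)"
```

```text
t: 19.05
tcp_pos: [561.0, -296.9, 114.4]
eef_rot: [[-0.0, 0.001, 1.0], [0.0, 1.0, -0.001], [-1.0, 0.0, -0.0]]
ft_force: [1.0, -0.8, -2.1]
finger_gap: 24.3
t 19.2 tcp [ 560.97 -296.88  114.52] F [ 1.33 -0.45 -2.79] +- [0.4 0.7 0.2] M [-0.11 -0.31  0.04]
```

```bash
python3 -m jog '[-0.003,0,0,0,0,0,-1, -0.005,0,0,0,0,0,-1, -0.005,0,0,0,0,0,-1, -0.005,0,0,0,0,0,-1, -0.005,0,0,0,0,0,-1, -0.005,0,0,0,0,0,-1, -0.005,0,0,0,0,0,-1, -0.005,0,0,0,0,0,-1]'; 
python3 -c "
from h import *
rd(3)"
```

```text
t: 19.87
tcp_pos: [560.9, -296.8, 115.6]
eef_rot: [[-0.0, 0.001, 1.0], [0.0, 1.0, -0.001], [-1.0, 0.0, -0.0]]
ft_force: [3.1, -1.0, -6.6]
finger_gap: 24.4
t 20.02 tcp [ 560.92 -296.83  115.65] F [ 2.33 -0.31 -8.4 ] +- [0.6 0.4 0.7] M [-0.26 -0.61  0.01]
```

```bash
python3 -m jog '[-0.002,0,0,0,0,0,-1, -0.004,0,0,0,0,0,-1, -0.004,0,0,0,0,0,-1, -0.004,0,0,0,0,0,-1, -0.004,0,0,0,0,0,-1, -0.004,0,0,0,0,0,-1, -0.004,0,0,0,0,0,-1, -0.004,0,0,0,0,0,-1]'; 
python3 -c "
from h import *
rd(3)"
```

```text
t: 20.68
tcp_pos: [560.9, -296.8, 116.4]
eef_rot: [[-0.0, 0.001, 1.0], [0.0, 1.0, -0.001], [-1.0, 0.0, -0.0]]
ft_force: [3.2, -1.3, -12.1]
finger_gap: 24.4
t 20.83 tcp [ 560.9  -296.77  116.45] F [  3.19  -1.63 -13.24] +- [0.7 0.2 0.8] M [-0.34 -0.82  0.01]
```

Net pull is about 11.6 N. Holding it there, and checking the grip for slip.

```bash
python3 -m jog '[0,0,0,0,0,0,-1, 0,0,0,0,0,0,-1, 0,0,0,0,0,0,-1, 0,0,0,0,0,0,-1, 0,0,0,0,0,0,-1, 0,0,0,0,0,0,-1, 0,0,0,0,0,0,-1, 0,0,0,0,0,0,-1]'; 
python3 - <<'E'
from h import *
rd(3); save('wrist','w5')
W,p,ok=cloud('w5'); p=p.astype(int); vv,uu=np.mgrid[:420,:560]; z=W[...,2]
k=(np.hypot(uu-278,vv-306)<24)&ok&(p.min(-1)>100); print('knobtop',W[k].mean(0),np.argwhere(k).mean(0)[::-1])
m=ok&(p[...,2]>p[...,0]+40)&(p[...,2]>p[...,1]+20)&(np.hypot(W[...,0]-561,W[...,1]+297)<50)&(z>80)&(z<135); print('rim z',np.percentile(z[m],[50,90,95]))
E
```

```text
t: 21.5
tcp_pos: [560.9, -296.9, 116.6]
eef_rot: [[-0.0, 0.002, 1.0], [0.0, 1.0, -0.002], [-1.0, 0.0, -0.0]]
ft_force: [3.4, -0.8, -13.6]
finger_gap: 24.3
t 21.65 tcp [ 560.9  -296.81  116.61] F [  3.28  -1.02 -13.81] +- [0.4 0.5 0.5] M [-0.26 -0.82  0.03]
knobtop [ 560.02383962 -296.54773371  146.00481819] [277.4057844  305.26380368]
rim z [107.04479259 109.54703154 109.85921267]
```

The pull has held at 12.0 ± 0.6 N for about a second, with the rotor retained and no slip in the grip. Easing off and reseating with a light push.

```bash
python3 -m jog '[0.005,0,0,0,0,0,-1, 0.01,0,0,0,0,0,-1, 0.015,0,0,0,0,0,-1, 0.02,0,0,0,0,0,-1, 0.025,0,0,0,0,0,-1, 0.028,0,0,0,0,0,-1, 0.028,0,0,0,0,0,-1, 0.028,0,0,0,0,0,-1]'; 
python3 -c "
from h import *
rd(3)"
```

```text
t: 22.37
tcp_pos: [561.3, -297.6, 113.1]
eef_rot: [[0.002, 0.002, 1.0], [-0.001, 1.0, -0.002], [-1.0, -0.001, 0.002]]
ft_force: [-1.6, 0.9, 5.2]
finger_gap: 24.1
t 22.52 tcp [ 561.27 -297.66  113.09] F [-1.44  0.98  5.36] +- [0.5 0.2 0.6] M [ 0.29  0.36 -0.03]
```

```bash
python3 -m jog '[0,0,0,0,0,0,-0.3, 0,0,0,0,0,0,0.2, 0,0,0,0,0,0,0.6, 0,0,0,0,0,0,1, 0,0,0,0,0,0,1, 0,0,0,0,0,0,1, 0,0,0,0,0,0,1, 0,0,0,0,0,0,1]'; 
python3 -m jog '[-0.05,0,0,0,0,0,1, -0.1,0,0,0,0,0,1, -0.2,0,0,0,0,0,1, -0.3,0,0,0,0,0,1, -0.45,0,0,0,0,0,1, -0.6,0,0,0,0,0,1, -0.6,0,0,0,0,0,1, -0.6,0,0,0,0,0,1]'; 
python3 - <<'E'
from h import *
rd(3); save('wrist','w6'); save('top','t6'); save('side','s6')
np.set_printoptions(precision=1,suppress=True)
for n in('w6','s6'):
    W,p,ok=cloud(n); p=p.astype(int); z=W[...,2]; r=np.hypot(W[...,0]-561,W[...,1]+297)
    m=ok&(p[...,2]>p[...,0]+40)&(p[...,2]>p[...,1]+20)&(r<50)&(z>80)&(z<135)
    A=W[m&(z>101)]; x=np.linalg.lstsq(np.c_[A[:,:2]-[561,-297],np.ones(len(A))],A[:,2],rcond=None)[0]
    print(n,'rim z',np.percentile(z[m],[50,90,95]),'centre',(A.min(0)+A.max(0))/2,'tilt',np.round(x[:2],3))
    k=ok&(p.min(-1)>100)&(r<14)&(z>135)&(z<150); print(' knobtop',k.sum(),W[k].mean(0))
a=np.load('pics/w6.npz')['p'];b=np.load('pics/s6.npz')['p']
cv2.imwrite('pics/c6.png',np.hstack([a[60:360,80:480],cv2.resize(b[120:390,180:540],(400,300),interpolation=2)])[:,:,::-1])
E
```

```text
t: 23.18
tcp_pos: [561.0, -297.0, 111.0]
eef_rot: [[-0.0, 0.002, 1.0], [-0.0, 1.0, -0.002], [-1.0, -0.0, -0.0]]
ft_force: [0.3, -0.7, -0.5]
finger_gap: 85.6
t: 23.85
tcp_pos: [562.2, -298.0, 234.9]
eef_rot: [[0.006, 0.002, 1.0], [-0.003, 1.0, -0.002], [-1.0, -0.003, 0.006]]
ft_force: [-0.1, -0.7, -0.7]
finger_gap: 85.4
t 24.0 tcp [ 560.81 -296.74  231.53] F [-0.16  0.34 -0.52] +- [0.1 0.4 0.2] M [-0.    0.   -0.01]
w6 rim z [103.6 106.6 107. ] centre [ 560.2 -297.4  117.3] tilt [-0.  0.]
 knobtop 347 [ 560.4 -297.4  143.1]
s6 rim z [101.9 105.5 106.2] centre [ 561.6 -299.1  114.7] tilt [-0.  0.]
 knobtop 59 [ 561.8 -298.8  141.5]
```

View pics/c6.png

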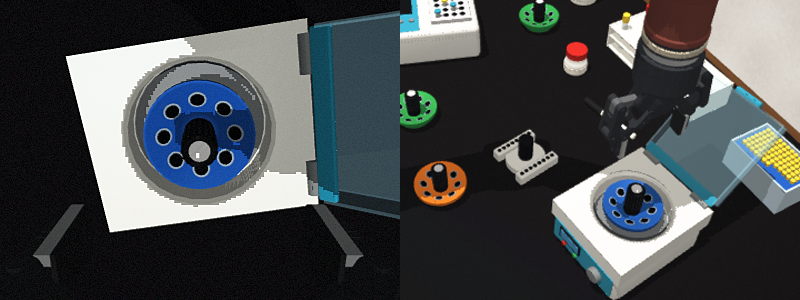

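The rotor sits level in the bowl: rim about 106 mm, knob top about 142 mm, centred within 1 mm, and the gripper is clear above it. The strip rotor, pot and the rest look undisturbed. Handing in.

```bash
python3 - <<'E'
from h import *
from cell import hand_in
a=np.load('pics/top0.npz');b=np.load('pics/t6.npz')
for n,(u,v) in {'strip':(314,201),'pot':(248,122),'marker':(315,129)}.items():
    s=np.s_[v-18:v+18,u-22:u+22]; print(n,cv2.phaseCorrelate(a['p'][s].mean(-1),b['p'][s].mean(-1)))
print(hand_in())
E
```

```text
strip ((0.6010878146860001, 0.23746578539257257), 0.877682575628026)
pot ((0.5090203086628975, 0.13351985987328874), 1.0014675648661246)
marker ((0.48604818033358654, 0.009177550101043153), 0.922601943395899)
the job is handed in; nothing more can be done
None
```

I fitted the blue rotor on the centrifuge spindle, tug-tested it, released it and handed the job in at about 24 s. `hand_in` gave no verdict, so these are my own checks.

- **Press:** I gripped the rotor by its knob and centred it using a wrist picture that showed both rotor and spindle. The balls gave way at about 12.5 N. I then pressed it onto the shoulder with about 10 N, and the underside measured about 80.3 mm against the nominal 80 mm.
- **Tug:** I pulled straight up with 11.6 to 12.2 N for about a second. The rotor rose about 3.7 mm against the balls and mounts, stayed on and did not slip in the grip. That is closer to the 6 mm height limit than I would like, since heights are only good to about 2 mm. I then eased off and reseated it with about 7 N.
- **Final state:** After release the rotor was level. The rim stood at about 106 mm and the knob top at 143.1 mm (wrist) and 141.5 mm (side). The two cameras differ by about 1.5 mm, within calibration.
- **Centring:** The wrist view put the rotor within 0.5 mm of the spindle axis. The side view read it about 2 mm off in y, which is the same difference it showed for the bare spindle.
- **Loose items:** The strip rotor, pot and marker each compared at about half a pixel (roughly 1 mm) between the first and last top pictures. The shift was nearly the same for all three, so I read it as camera noise.

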